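# Heft three sample jars and hold up the full one

### The job

Three identical closed jars stand in a foam tray and one of them is much fuller, so clearly heavier, than the other two: find it by feel. Lift the jars one at a time in turn, first the one at the robot's left, then the middle one, then the right one, each straight up a good 5 cm above its own well for about a second to heft it, and stand every jar that is not the heaviest back in its own well. Finish holding the heaviest jar upright and still in the gripper, its underside at least 15 cm above the table (the program ends while holding it), with the other two standing in their wells and the glassware round about left alone.

Things in the scene. Friction and masses are not known exactly. Their poses are not given: they have to be found in the camera images.
- tray: Grey foam packing tray fixed to the table, 115 x 400 x 22 mm (x, y, z), with three round wells in a row along its long y axis, 130 mm apart. Origin: centre of its underside, on the table. Its +y end is the robot's left end (it is turned by at most 0.45 rad).
- well_left (a point): Point at the centre of the floor of the left (on the robot's left, +y) well of the tray, 8 mm above the table, where a jar's underside rests; wells are round, 70 mm wide and 14 mm deep.
- well_middle (a point): Point at the centre of the floor of the middle well of the tray, 8 mm above the table, where a jar's underside rests; wells are round, 70 mm wide and 14 mm deep.
- well_right (a point): Point at the centre of the floor of the right (on the robot's right, -y) well of the tray, 8 mm above the table, where a jar's underside rests; wells are round, 70 mm wide and 14 mm deep.
- jar_1: One of three identical closed jars of plain white plastic with a slightly greyer knurled screw cap: body 52 mm diameter up to 68 mm high, then a short shoulder, cap 47 mm diameter from 74 to 92 mm (total height 92 mm). Origin: centre of its underside, z up the jar. Weighs somewhere between 0.13 and 0.47 kg; the heaviest of the three is at least 0.12 kg heavier than either of the others. Its name says nothing about its weight or which well it stands in.
- jar_2: One of three identical closed jars of plain white plastic with a slightly greyer knurled screw cap: body 52 mm diameter up to 68 mm high, then a short shoulder, cap 47 mm diameter from 74 to 92 mm (total height 92 mm). Origin: centre of its underside, z up the jar. Weighs somewhere between 0.13 and 0.47 kg; the heaviest of the three is at least 0.12 kg heavier than either of the others. Its name says nothing about its weight or which well it stands in.
- jar_3: One of three identical closed jars of plain white plastic with a slightly greyer knurled screw cap: body 52 mm diameter up to 68 mm high, then a short shoulder, cap 47 mm diameter from 74 to 92 mm (total height 92 mm). Origin: centre of its underside, z up the jar. Weighs somewhere between 0.13 and 0.47 kg; the heaviest of the three is at least 0.12 kg heavier than either of the others. Its name says nothing about its weight or which well it stands in.
- amber_bottle: Bystander: amber glass bottle with black cap and blank label, 62 mm diameter, 140 mm high, standing to the right of the tray. Origin: centre of its underside. To be left alone.
- conical_flask: Bystander: clear conical flask, 80 mm wide at the foot, 122 mm high, standing to the left of the tray. Origin: centre of its underside. To be left alone.
- round_flask: Bystander: round flask of greenish glass on a cork ring (one piece), 84 mm wide, 137 mm high, standing to the left of the tray, nearer the robot. Origin: centre of its underside. To be left alone.

How it is judged (in metres and radians):
On the way, in this order (a step that is already met when the one before it is completed fails the run):
1. the jar of the left well is lifted by the gripper, its underside 30 mm or more above the well floor and within 50 mm of being over the well (((horizontal distance between jar_1 and well_left below 0.05 m and z of jar_1 in the frame of well_left above 0.03 m and contact force between jar_1 and the fingers above 0.5 N and contact force between jar_1 and tray below 0.1 N) or (horizontal distance between jar_2 and well_left below 0.05 m and z of jar_2 in the frame of well_left above 0.03 m and contact force between jar_2 and the fingers above 0.5 N and contact force between jar_2 and tray below 0.1 N) or (horizontal distance between jar_3 and well_left below 0.05 m and z of jar_3 in the frame of well_left above 0.03 m and contact force between jar_3 and the fingers above 0.5 N and contact force between jar_3 and tray below 0.1 N))), for 0.3 s.
2. the jar of the middle well is lifted by the gripper, its underside 30 mm or more above the well floor and within 50 mm of being over the well (((horizontal distance between jar_1 and well_middle below 0.05 m and z of jar_1 in the frame of well_middle above 0.03 m and contact force between jar_1 and the fingers above 0.5 N and contact force between jar_1 and tray below 0.1 N) or (horizontal distance between jar_2 and well_middle below 0.05 m and z of jar_2 in the frame of well_middle above 0.03 m and contact force between jar_2 and the fingers above 0.5 N and contact force between jar_2 and tray below 0.1 N) or (horizontal distance between jar_3 and well_middle below 0.05 m and z of jar_3 in the frame of well_middle above 0.03 m and contact force between jar_3 and the fingers above 0.5 N and contact force between jar_3 and tray below 0.1 N))), for 0.3 s.
3. the jar of the right well is lifted by the gripper, its underside 30 mm or more above the well floor and within 50 mm of being over the well (((horizontal distance between jar_1 and well_right below 0.05 m and z of jar_1 in the frame of well_right above 0.03 m and contact force between jar_1 and the fingers above 0.5 N and contact force between jar_1 and tray below 0.1 N) or (horizontal distance between jar_2 and well_right below 0.05 m and z of jar_2 in the frame of well_right above 0.03 m and contact force between jar_2 and the fingers above 0.5 N and contact force between jar_2 and tray below 0.1 N) or (horizontal distance between jar_3 and well_right below 0.05 m and z of jar_3 in the frame of well_right above 0.03 m and contact force between jar_3 and the fingers above 0.5 N and contact force between jar_3 and tray below 0.1 N))), for 0.3 s.
At the end, for the whole second after the job is handed in: The heaviest jar is gripped, still, within 0.35 rad of upright, underside over 130 mm up, touching nothing else; the others stand released in their own wells (within 30 mm of their start, 15 mm of the centre), each bearing on the tray with 0.8 to 3 N (the heavy one weighs more) (((height (world z) of jar_1 above 0.13 m and contact force between jar_1 and the fingers above 1 N and angle between jar_1's own z axis and vertical below 0.35 rad and linear speed of jar_1 below 0.03 m/s and contact force between jar_1 and tray below 0.1 N and contact force between jar_1 and jar_2 below 0.1 N and contact force between jar_1 and jar_3 below 0.1 N and contact force between jar_1 and amber_bottle below 0.1 N and contact force between jar_1 and conical_flask below 0.1 N and contact force between jar_1 and round_flask below 0.1 N and contact force between jar_2 and tray between 0.8 and 3 N and distance of each of jar_2, jar_3 from where it was at the start of the episode below 0.03 m and angle between each of jar_2, jar_3's own z axis and vertical below 0.1 rad and linear speed of each of jar_2, jar_3 below 0.02 m/s and contact force between each of jar_2, jar_3 and the fingers below 0.1 N and ((horizontal distance between jar_2 and well_left below 0.015 m and z of jar_2 in the frame of well_left below 0.004 m) or (horizontal distance between jar_2 and well_middle below 0.015 m and z of jar_2 in the frame of well_middle below 0.004 m) or (horizontal distance between jar_2 and well_right below 0.015 m and z of jar_2 in the frame of well_right below 0.004 m)) and contact force between jar_3 and tray between 0.8 and 3 N and ((horizontal distance between jar_3 and well_left below 0.015 m and z of jar_3 in the frame of well_left below 0.004 m) or (horizontal distance between jar_3 and well_middle below 0.015 m and z of jar_3 in the frame of well_middle below 0.004 m) or (horizontal distance between jar_3 and well_right below 0.015 m and z of jar_3 in the frame of well_right below 0.004 m))) or (height (world z) of jar_2 above 0.13 m and contact force between jar_2 and the fingers above 1 N and angle between jar_2's own z axis and vertical below 0.35 rad and linear speed of jar_2 below 0.03 m/s and contact force between jar_2 and tray below 0.1 N and contact force between jar_2 and jar_1 below 0.1 N and contact force between jar_2 and jar_3 below 0.1 N and contact force between jar_2 and amber_bottle below 0.1 N and contact force between jar_2 and conical_flask below 0.1 N and contact force between jar_2 and round_flask below 0.1 N and contact force between jar_1 and tray between 0.8 and 3 N and distance of each of jar_1, jar_3 from where it was at the start of the episode below 0.03 m and angle between each of jar_1, jar_3's own z axis and vertical below 0.1 rad and linear speed of each of jar_1, jar_3 below 0.02 m/s and contact force between each of jar_1, jar_3 and the fingers below 0.1 N and ((horizontal distance between jar_1 and well_left below 0.015 m and z of jar_1 in the frame of well_left below 0.004 m) or (horizontal distance between jar_1 and well_middle below 0.015 m and z of jar_1 in the frame of well_middle below 0.004 m) or (horizontal distance between jar_1 and well_right below 0.015 m and z of jar_1 in the frame of well_right below 0.004 m)) and contact force between jar_3 and tray between 0.8 and 3 N and ((horizontal distance between jar_3 and well_left below 0.015 m and z of jar_3 in the frame of well_left below 0.004 m) or (horizontal distance between jar_3 and well_middle below 0.015 m and z of jar_3 in the frame of well_middle below 0.004 m) or (horizontal distance between jar_3 and well_right below 0.015 m and z of jar_3 in the frame of well_right below 0.004 m))) or (height (world z) of jar_3 above 0.13 m and contact force between jar_3 and the fingers above 1 N and angle between jar_3's own z axis and vertical below 0.35 rad and linear speed of jar_3 below 0.03 m/s and contact force between jar_3 and tray below 0.1 N and contact force between jar_3 and jar_1 below 0.1 N and contact force between jar_3 and jar_2 below 0.1 N and contact force between jar_3 and amber_bottle below 0.1 N and contact force between jar_3 and conical_flask below 0.1 N and contact force between jar_3 and round_flask below 0.1 N and contact force between jar_1 and tray between 0.8 and 3 N and distance of each of jar_1, jar_2 from where it was at the start of the episode below 0.03 m and angle between each of jar_1, jar_2's own z axis and vertical below 0.1 rad and linear speed of each of jar_1, jar_2 below 0.02 m/s and contact force between each of jar_1, jar_2 and the fingers below 0.1 N and ((horizontal distance between jar_1 and well_left below 0.015 m and z of jar_1 in the frame of well_left below 0.004 m) or (horizontal distance between jar_1 and well_middle below 0.015 m and z of jar_1 in the frame of well_middle below 0.004 m) or (horizontal distance between jar_1 and well_right below 0.015 m and z of jar_1 in the frame of well_right below 0.004 m)) and contact force between jar_2 and tray between 0.8 and 3 N and ((horizontal distance between jar_2 and well_left below 0.015 m and z of jar_2 in the frame of well_left below 0.004 m) or (horizontal distance between jar_2 and well_middle below 0.015 m and z of jar_2 in the frame of well_middle below 0.004 m) or (horizontal distance between jar_2 and well_right below 0.015 m and z of jar_2 in the frame of well_right below 0.004 m))))); the arm keeps its last pose, push and grip.
It fails at once if a jar is tipped over (more than 0.8 rad) (angle between any of jar_1, jar_2, jar_3's own z axis and vertical above 0.8 rad).
It fails at once if a bystander is moved more than 30 mm or tipped (distance of any of amber_bottle, conical_flask, round_flask from where it was at the start of the episode above 0.03 m or angle between any of amber_bottle, conical_flask, round_flask's own z axis and vertical above 0.3 rad).
It also fails if it takes over 72 s, if anything falls off the work surface, if the arm or the gripper's body presses on something with over 40 N, if the wrist force passes 120 N, or if a joint passes its speed limit or range.

### The arm

A 6-joint arm with a two-finger parallel gripper is mounted at the origin on the work surface. World frame = base frame: x ahead of the robot, y to its left, z up, the work surface at z = 0. Lengths are in mm, angles in degrees, forces in N, time in s.
With the tool pointing down it reaches from about 250 to 850 mm from the base axis. Payload 12.5 kg.
Tool frame: the origin (TCP) lies at the very end of the fingers, on their centre line; the grasp point (between the pads) lies 19 mm behind it; x points along the fingers, y is the direction in which the jaws open and shut, and the axes are right-handed (so a half turn about x gives the same grasp; the last joint's range is limited). The gripper opens to 93 mm and grips with 3 to 60 N. Pads are 15 mm wide; open, the fingers measure 128 mm over their backs; the gripper's body (75 mm by 188 mm) begins 65 mm behind the grasp point.
Start: joints at [71.872, 20.094, 94.641, -0, 65.266, -4.847], TCP at [126.32, 535.283, 218.633] pointing down, gripper open.
Joint ranges: [-157.81, 157.81], [-45, 120.19], [0.68, 151.7], [-89.99, 269.99], [4.06, 180], [-164.3, 164.3]. Speed limits (degrees/s): [127.2, 127.2, 159.86, 180, 180, 180].

### API

Orientations are given as a 3x3 rotation matrix whose columns are the frame's x, y, z axes.
In Python, from cell import * gives the robot as it stands.
- The arm moves only by the tool apply_moves, never from a script. Its arguments are lists of equal length, an entry for each row: "jaw": the closure, from 0 (fully open) to 1 (shut); "offset": the shift along the world's x, y, z in mm, a list of three; "angular": the turn, a rotation vector about the world's x, y, z in rad, a list of three. In form: {"jaw": [jaw, ...], "offset": [[dx, dy, dz], ...], "angular": [[ax, ay, az], ...]}. A call has 1 to 20 rows; each row is the pose to reach, as a shift and turn from the pose commanded when the call began; what a row does not reach only later rows make up. A row lasts 1/8 s, in which the tool goes at most 62.5 mm and 10.7 degrees, less where a joint would pass 70% of its speed; a pose out of reach is approached as far as the arm can. A call with a gripper value outside its range is refused whole. The fingers move at their own pace and stop on an object; "grip_force" is the grip in N (left out, the last holds). Time passes only in rows, so rows that repeat a pose let the fingers close. It gives the time, the measured TCP pose, the force and the opening at its end, in the units of the state.
- get_state(): the state, without advancing time (a new reading comes with each control period).
- read_camera(name): name is "scene" or "top" or "wrist"; returns the picture (480x640x3 uint8, red, green, blue); there is no depth.
- calibration(name): a dict with "camera_matrix" (3x3 intrinsics, pixels), "extrinsics" (4x4, takes a point from world to camera coordinates); the wrist camera has in their place "hand_eye" (4x4, takes a point from camera to tool coordinates, whose origin is the TCP and whose axes are the tool frame's). Camera axes: x right, y down, z forward; pixel columns grow to the right and rows downward; lengths in mm; the calibration is good to about 2 mm. A picture is of the moment at which its call begins: read the wrist's pose just before it. calibration takes no time and is no camera call.
- job_done(): hands the job in, once; it reports no verdict.
The state is a dict: "t": time; "joint_pos": joint angles; "joint_vel": joint speeds; "tau": joint torques, N m; "tool_pos": TCP position; "tcp_rot": TCP orientation; "contact_force": force on the tool from outside, world axes, zero at the start; "ft_torque": the same for the moment, N m; "opening": finger opening in mm.
Only numpy, scipy, OpenCV 4.12 (cv2) and the standard library are available. Lean on these libraries where they do the work, as an engineer would, in place of code of your own. Each camera call takes 0.05 s, during which the arm holds its last target.

## Working session

There is one attempt and no reset: what is moved stays moved. The work goes in short steps, Python scripts to look and compute and a tool call to move; the robot and the scene stay as the last step left them, time stands still between calls to the robot, and variables do not carry over. Pictures are saved under pics/ and viewed, and the job is handed in when it is done.

Besides the shell and the picture viewer there is one more tool, called as name(argument=value, ...), one argument or row to a line, values as JSON. apply_moves: Moves the arm, as the interface text tells. Its arguments: {"type":"object","properties":{"jaw":{"type":"array","items":{"type":"number"}},"offset":{"type":"array","items":{"type":"array","items":{"type":"number"}}},"angular":{"type":"array","items":{"type":"array","items":{"type":"number"}}},"grip_force":{"type":"number"}},"required":["jaw","offset","angular"]}

```bash
ls; mkdir -p pics; python3 - <<'E'
from cell import *
import cv2,numpy as np
s=get_state(); print({k:np.round(v,3).tolist() for k,v in s.items()})
for n in("scene","top"):
    cv2.imwrite(f"pics/{n}0.png",read_camera(n)[:,:,::-1])
for n in("scene","top","wrist"): print({k:np.round(v,3).tolist() for k,v in calibration(n).items() })
E
```

```text
pics
{'t': 0.0, 'joint_pos': [71.871, 20.125, 94.679, 0.0, 65.266, -4.848], 'joint_vel': [-0.015, -0.053, -0.001, 0.066, -0.027, 0.125], 'tau': [-0.002, -49.733, -28.524, 0.07, 0.026, -0.0], 'tool_pos': [126.218, 534.946, 218.079], 'tcp_rot': [[-0.0, 0.23, 0.973], [-0.001, 0.973, -0.23], [-1.0, -0.001, -0.0]], 'contact_force': [0.01, 1.036, 0.06], 'ft_torque': [-0.039, 0.02, 0.028], 'opening': 92.877}
{'camera_matrix': [[478.419, 0.0, 321.774], [0.0, 478.419, 240.501], [0.0, 0.0, 1.0]], 'extrinsics': [[-0.77, 0.638, 0.0, 400.011], [0.521, 0.629, -0.577, -229.279], [-0.368, -0.444, -0.817, 1323.053], [0.0, 0.0, 0.0, 1.0]]}
{'camera_matrix': [[452.143, 0.0, 320.467], [0.0, 452.143, 233.91], [0.0, 0.0, 1.0]], 'extrinsics': [[-0.02, -1.0, 0.008, -15.645], [-0.989, 0.019, -0.146, 544.985], [0.146, -0.011, -0.989, 1301.655], [0.0, 0.0, 0.0, 1.0]]}
{'camera_matrix': [[334.727, 0.0, 323.117], [0.0, 334.727, 241.07], [0.0, 0.0, 1.0]], 'hand_eye': [[0.001, -0.243, 0.97, -166.112], [1.0, 0.002, -0.0, -0.169], [-0.002, 0.97, 0.243, -67.232], [0.0, 0.0, 0.0, 1.0]]}
```

View pics/scene0.png

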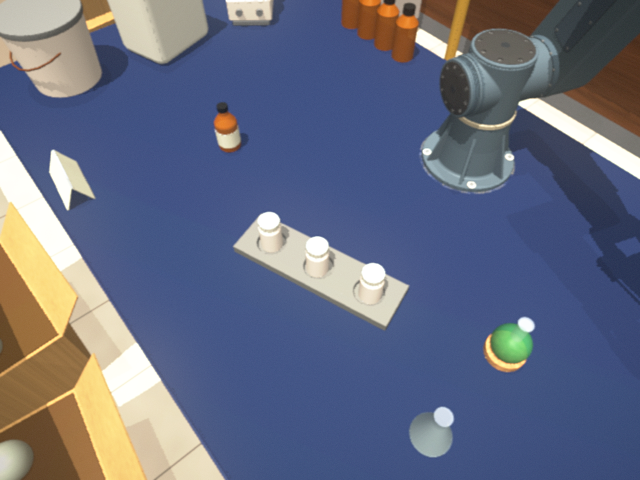

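View pics/top0.png

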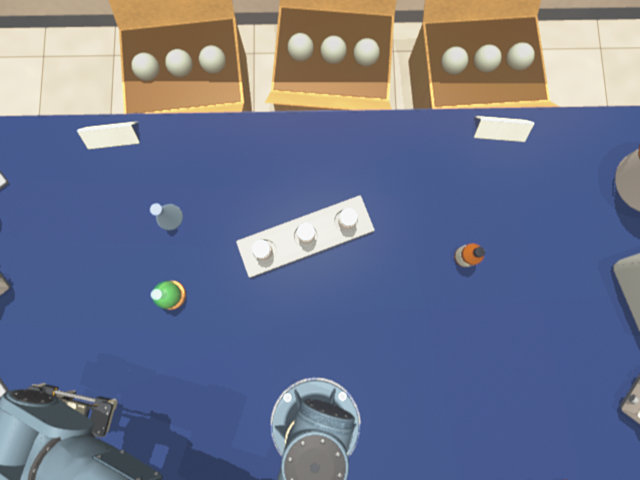

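The top view shows three white caps at about (262,249), (306,233) and (348,217). The tray corners are near (237,240), (361,197), (374,232) and (249,276). The bottle and flasks are well clear of it. Next I measure the tray and the caps.

```bash
cat > h.py <<'E'
from cell import *
import cv2,numpy as np
def ray(name,uv,z):
    c=calibration(name);K=np.array(c["camera_matrix"]);T=np.array(c["extrinsics"])
    R=T[:3,:3];o=-R.T@T[:3,3];d=R.T@np.linalg.inv(K)@[uv[0],uv[1],1]
    return o+d*(z-o[2])/d[2]
E
python3 - <<'E'
from h import *
for name in("top","scene"):
    im=cv2.imread(f"pics/{name}0.png");hsv=cv2.cvtColor(im,cv2.COLOR_BGR2HSV)
    m=((hsv[:,:,1]<70)&(hsv[:,:,2]>90)).astype(np.uint8)
    n,l,st,ce=cv2.connectedComponentsWithStats(m)
    for i in range(1,n):
        if 2000<st[i,4]<20000: print(name,i,st[i],ce[i])
    p=(306,233) if name=="top" else (317,262)
    k=l==l[p[1],p[0]]; k=k.astype(np.uint8)
    c=max(cv2.findContours(k,cv2.RETR_EXTERNAL,cv2.CHAIN_APPROX_NONE)[0],key=cv2.contourArea)
    r=cv2.minAreaRect(c);print(name,r)
    if name=="top":
        q=np.array([ray(name,u,22)[:2] for u in cv2.boxPoints(r)]);print(q.round(1),q.mean(0))
        for i in range(4):print(np.linalg.norm(q[i]-q[i-1]),np.degrees(np.arctan2(*(q[i]-q[i-1])[::-1])))
    x,y,w,h=cv2.boundingRect(c)
    cr=cv2.resize(im[y-10:y+h+10,x-10:x+w+10],None,fx=4,fy=4,interpolation=cv2.INTER_CUBIC);print("crop origin",x-10,y-10,cr.shape);cv2.imwrite(f"pics/{name}crop.png",cr[:600,:800])
    # caps: bright
    g=im.min(2); b=((g>215)&(k>0)).astype(np.uint8)
    n,l2,st,ce=cv2.connectedComponentsWithStats(b)
    for i in range(1,n):
        if st[i,4]>60: print(name,"bright",st[i],ce[i].round(1),ray(name,ce[i],92).round(1))
E
```

```text
top 45 [ 236  195  139   83 5462] [304.5530941  236.01098499]
top 74 [ 270  377   91  103 6918] [314.23344897 431.31251807]
top 76 [   0  380  135  100 6008] [ 47.21554594 446.69956724]
top ((304.7594909667969, 235.97933959960938), (40.728145599365234, 135.41786193847656), 69.70243072509766)
[[ 532.6  232.3]
 [ 669.7 -153.4]
 [ 551.1 -192. ]
 [ 417.7  189.7]] [542.79542997  19.14810565]
122.57189125848417 20.342925378409678
409.323102622258 -70.42992133105128
124.75882100404765 -161.95656508482668
404.3517505853427 109.2648888760749
crop origin 226 185 (412, 636, 3)
top bright [ 237  196  137   80 4185] [303.7 234.5] [536.2  21.9  92. ]
scene 1 [    0     0   209    98 12343] [92.8548165  37.64400875]
scene 4 [  395     0   164   194 12100] [482.56380165  99.94016529]
scene 35 [ 517   93  123   87 4209] [587.82988833 129.32810644]
scene 45 [    0   130   226   350 15956] [110.38399348 341.11700928]
scene 50 [ 233  211  177  120 8731] [322.63795671 269.30993013]
scene ((321.330078125, 265.5062255859375), (175.5211944580078, 57.030677795410156), 27.64597511291504)
crop origin 223 201 (560, 788, 3)
scene bright [257 212  23  25 386] [267.7 223. ] [ 591.6 -103.5   92. ]
scene bright [306 237  23  19 336] [316.5 245.5] [546.1  14.1  92. ]
scene bright [306 253  22  10  93] [315.6 258.4] [568.7  38.5  92. ]
scene bright [361 263  24  21 378] [372.7 272.7] [499.4 142.6  92. ]
scene bright [361 279  22  12  93] [370.6 285.8] [524.1 162.7  92. ]
```

View pics/topcrop.png

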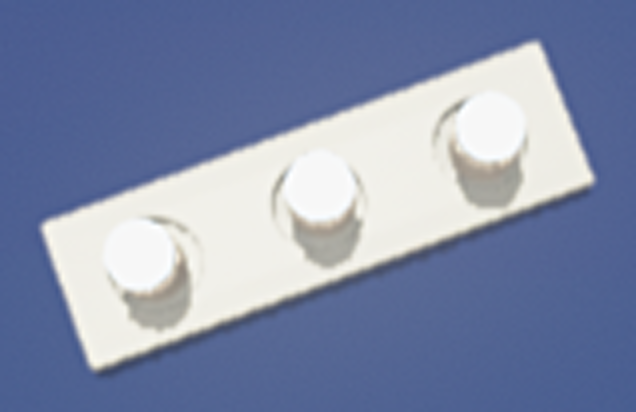

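View pics/scenecrop.png

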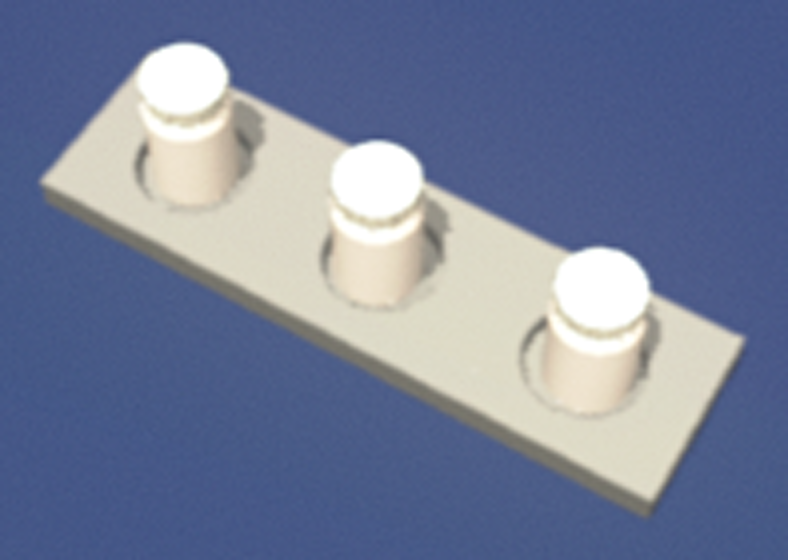

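Both crops show the three jars standing off-centre in their wells. The cap discs are brightest in the top crop, at about (142,257), (320,190) and (490,131). I'll fit them at z = 100, since the jars stand on 8 mm floors.

```bash
python3 - <<'E'
from h import *
P={"top":np.array([(142,257),(320,190),(490,131)])/4+[226,185]-.375,"scene":np.array([(602,285),(378,181),(183,79)])/4+[223,201]-.375}
for n in P:
    im=cv2.imread(f"pics/{n}0.png")
    print(n)
    for th in (238,246,250):
        m=(im[:,:,0].astype(int)>=th).astype(np.uint8)
        k,l,st,ce=cv2.connectedComponentsWithStats(m)
        for p in P[n]:
            i=l[int(round(p[1])),int(round(p[0]))]
            if i: print(th,st[i],ce[i].round(1),ray(n,ce[i],100).round(1))
    for p in P[n]: print("manual",p,ray(n,p,100).round(1))
c=np.array([ray("top",np.array(p)/4+[226,185]-.375,22)[:2] for p in [(42,224),(541,40),(594,183),(96,372)]])
print(c.round(1),c.mean(0))
for i in range(4):print(np.linalg.norm(c[i]-c[i-1]),np.degrees(np.arctan2(*(c[i]-c[i-1])[::-1])))
c=np.array([ray("scene",np.array(p)/4+[223,201]-.375,22)[:2] for p in [(42,184),(648,503),(745,340)]])
print(c.round(1),(c[0]+c[2])/2)
for i in range(1,3):print(np.linalg.norm(c[i]-c[i-1]),np.degrees(np.arctan2(*(c[i]-c[i-1])[::-1])))
E
```

```text
top
238 [252 240  17  17 239] [260.1 247.9] [499.1 145.1 100. ]
238 [297 222  18  18 242] [305.5 230.8] [545.5  16.6 100. ]
238 [340 208  18  17 235] [348.3 216. ] [ 585.8 -106.2  100. ]
246 [252 240  17  17 228] [260.3 248. ] [498.8 144.6 100. ]
246 [297 223  17  17 224] [305.3 231. ] [544.9  17.  100. ]
246 [340 208  17  17 219] [348.2 216.2] [ 585.3 -105.9  100. ]
manual [261.125 248.875] [496.3 142.2 100. ]
manual [305.625 232.125] [541.7  16.2 100. ]
manual [348.125 217.375] [ 581.9 -105.6  100. ]
scene
238 [362 263  23  20 354] [372.9 272.7] [502.8 145.9 100. ]
238 [306 237  22  18 317] [316.6 245.4] [549.1  18.3 100. ]
238 [258 212  21  17 281] [268.  220.2] [ 589.4 -104.2  100. ]
246 [362 264  23  19 342] [373.  272.7] [502.8 146.1 100. ]
246 [306 237  22  18 307] [316.6 245.4] [549.1  18.3 100. ]
246 [258 213  21  16 272] [268.1 220.4] [ 589.6 -103.7  100. ]
250 [362 264  23  19 336] [373.  272.6] [502.5 146.  100. ]
250 [306 237  22  18 300] [316.8 245.4] [548.8  18.4 100. ]
250 [258 213  21  16 268] [268.1 220.3] [ 589.4 -103.9  100. ]
manual [373.125 271.875] [501.1 144.7 100. ]
manual [317.125 245.875] [549.1  19.9 100. ]
manual [268.375 220.375] [ 589.1 -103.3  100. ]
[[ 531.7  226.5]
 [ 665.9 -152.3]
 [ 554.9 -188.5]
 [ 420.4  185.8]] [543.23459247  17.88852681]
118.53110775558494 20.068036796288908
401.82539080005694 -70.49500773090705
116.79340968253298 -161.90560703430828
397.78941600384036 109.7595568722469
[[ 668.7 -146.3]
 [ 536.5  227.6]
 [ 426.4  191. ]] [547.55860909  22.32452737]
396.64346646739176 109.47278151043601
115.9673779807613 -161.58971671744428
```

Both views agree within about 4 mm: left (500.5,145.5), middle (547,17.5), right (587.5,-105), tray yaw about 19.4°. I'll close the jaws across the row, along tray x. First move: hover above the left jar.

apply_moves(
  jaw=[0, 0, 0, 0, 0, 0, 0, 0, 0, 0, 0, 0],
  offset=[
    [35, -35, 0],
    [75, -80, 0],
    [115, -120, 0],
    [155, -160, 0],
    [195, -205, 0],
    [235, -245, 0],
    [275, -285, 0],
    [310, -325, 0],
    [345, -360, 0],
    [365, -380, 0],
    [374, -390, 0],
    [374, -390, 0],
  ],
  angular=[
    [0, 0, -0.1],
    [0, 0, -0.2],
    [0, 0, -0.3],
    [0, 0, -0.4],
    [0, 0, -0.5],
    [0, 0, -0.6],
    [0, 0, -0.7],
    [0, 0, -0.8],
    [0, 0, -0.9],
    [0, 0, -0.96],
    [0, 0, -1.0],
    [0, 0, -1.0],
  ],
  grip_force=25,
)

```text
t: 1.6
tool_pos: [500.2, 145.2, 218.4]
tcp_rot: [[-0.001, 0.943, 0.332], [-0.0, 0.332, -0.943], [-1.0, -0.001, -0.0]]
contact_force: [-0.7, 0.2, -0.1]
opening: 92.8
```

```bash
cat >> h.py <<'E'
def wray(uv,z,s):
    c=calibration("wrist");K=np.array(c["camera_matrix"]);H=np.array(c["hand_eye"])
    R=np.array(s["tcp_rot"]);p=np.array(s["tool_pos"])
    o=p+R@H[:3,3];d=R@H[:3,:3]@np.linalg.inv(K)@[uv[0],uv[1],1]
    return o+d*(z-o[2])/d[2]
E
python3 - <<'E'
from h import *
s=get_state(); print({k:np.round(v,3).tolist() for k,v in s.items()})
im=read_camera("wrist")[:,:,::-1];cv2.imwrite("pics/w1.png",im)
k,l,st,ce=cv2.connectedComponentsWithStats((im.min(2)>=240).astype(np.uint8))
for i in range(1,k):
    if st[i,4]>200: print(st[i],ce[i].round(1),wray(ce[i],100,s).round(1))
E
```

```text
{'t': 1.6, 'joint_pos': [11.067, 17.096, 98.905, 0.006, 64.031, -8.34], 'joint_vel': [1.502, -0.715, 0.878, 0.144, 0.01, -0.573], 'tau': [-1.564, -45.648, -28.757, -0.02, -0.006, 0.149], 'tool_pos': [500.164, 145.234, 218.4], 'tcp_rot': [[-0.001, 0.943, 0.332], [-0.0, 0.332, -0.943], [-1.0, -0.001, -0.0]], 'contact_force': [-0.73, 0.173, -0.055], 'ft_torque': [-0.118, 0.005, 0.028], 'opening': 92.784}
[333 206  18  51 419] [343.7 234. ] [516.  152.9 100. ]
[306 213  32  13 282] [321.  218.9] [492.9 158.8 100. ]
[358 230  17  57 786] [366.  254.4] [541.1 142.  100. ]
[301 247  36  17 274] [318.3 255.6] [501.7 126.9 100. ]
[ 301  359   49   35 1449] [325.  374.6] [547.7  14.9 100. ]
```

View pics/w1.png

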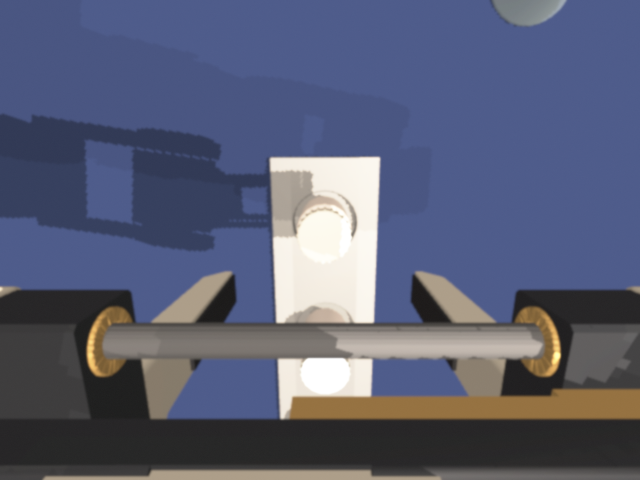

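The wrist view shows the left cap centred at about (325,236), which is roughly (500,144), with the tray square to the jaws. I descend and grip.

apply_moves(
  jaw=[0, 0, 0, 0, 0, 0, 0, 1, 1, 1, 1, 1, 1],
  offset=[
    [0, 0, -35],
    [0, 0, -75],
    [0, 0, -115],
    [0, 0, -145],
    [0, 0, -165],
    [0, -1, -175],
    [0, -1, -175],
    [0, -1, -175],
    [0, -1, -175],
    [0, -1, -175],
    [0, -1, -175],
    [0, -1, -175],
    [0, -1, -175],
  ],
  angular=[
    [0, 0, 0],
    [0, 0, 0],
    [0, 0, 0],
    [0, 0, 0],
    [0, 0, 0],
    [0, 0, 0],
    [0, 0, 0],
    [0, 0, 0],
    [0, 0, 0],
    [0, 0, 0],
    [0, 0, 0],
    [0, 0, 0],
    [0, 0, 0],
  ],
  grip_force=25,
)

```text
t: 3.28
tool_pos: [500.5, 144.3, 43.8]
tcp_rot: [[0.0, 0.943, 0.333], [0.0, 0.333, -0.943], [-1.0, 0.0, 0.0]]
contact_force: [-0.6, 0.7, 0.3]
opening: 51.5
```

```bash
python3 - <<'E'
from h import *
s=get_state(); print({k:np.round(v,3).tolist() for k,v in s.items()})
cv2.imwrite("pics/s2.png",cv2.resize(read_camera("scene")[180:360,220:440,::-1],None,fx=3,fy=3))
E
```

```text
{'t': 3.275, 'joint_pos': [10.964, 31.634, 106.301, -0.0, 42.047, -8.459], 'joint_vel': [-0.021, 0.009, 0.04, -0.008, 0.005, -0.068], 'tau': [-0.024, -51.206, -19.194, 0.036, 0.036, -0.009], 'tool_pos': [500.454, 144.315, 43.754], 'tcp_rot': [[0.0, 0.943, 0.333], [0.0, 0.333, -0.943], [-1.0, 0.0, 0.0]], 'contact_force': [-0.569, 0.698, 0.283], 'ft_torque': [-0.024, 0.066, 0.015], 'opening': 51.53}
```

View pics/s2.png

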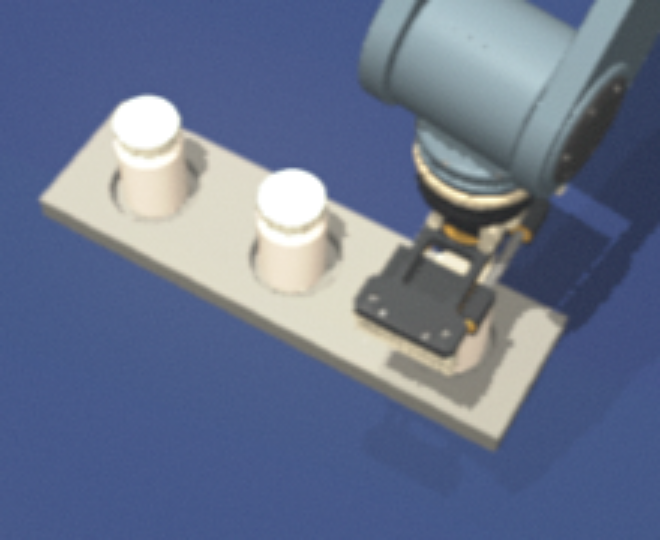

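Gripped at 51.5 mm, with the neighbours undisturbed. Now I lift 60 mm and heft.

apply_moves(
  jaw=[1, 1, 1, 1, 1, 1, 1, 1, 1, 1, 1, 1],
  offset=[
    [0, 0, 5],
    [0, 0, 17],
    [0, 0, 32],
    [0, 0, 47],
    [0, 0, 57],
    [0, 0, 60],
    [0, 0, 60],
    [0, 0, 60],
    [0, 0, 60],
    [0, 0, 60],
    [0, 0, 60],
    [0, 0, 60],
  ],
  angular=[
    [0, 0, 0],
    [0, 0, 0],
    [0, 0, 0],
    [0, 0, 0],
    [0, 0, 0],
    [0, 0, 0],
    [0, 0, 0],
    [0, 0, 0],
    [0, 0, 0],
    [0, 0, 0],
    [0, 0, 0],
    [0, 0, 0],
  ],
)

```text
t: 4.82
tool_pos: [500.3, 144.3, 103.6]
tcp_rot: [[-0.0, 0.943, 0.333], [-0.0, 0.333, -0.943], [-1.0, -0.0, -0.0]]
contact_force: [-0.6, 0.3, -1.5]
opening: 51.4
```

```bash
cat > heft.py <<'E'
from h import *
import sys
F=[]
for i in range(5):
    s=get_state();F.append(list(s["contact_force"])+list(s["ft_torque"])+[s["tau"][1],s["tau"][2]]); im=read_camera("scene")
F=np.array(F);print("F",F.mean(0).round(3),"sd",F.std(0).round(2)); print(s["t"],s["tool_pos"].round(1) if hasattr(s["tool_pos"],"round") else s["tool_pos"],s["opening"])
cv2.imwrite(f"pics/{sys.argv[1]}.png",cv2.resize(im[150:360,200:460,::-1],None,fx=2.8,fy=2.8))
E
python3 heft.py heftL
```

```text
F [-3.0300e-01 -1.0800e-01 -1.9280e+00 -7.9000e-02  4.9000e-02  8.0000e-03
 -5.0815e+01 -2.3510e+01] sd [0.45 0.6  0.52 0.02 0.03 0.03 0.01 0.  ]
5.025 [500.3 144.3 103.6] 51.44020988078889
```

View pics/heftL.png

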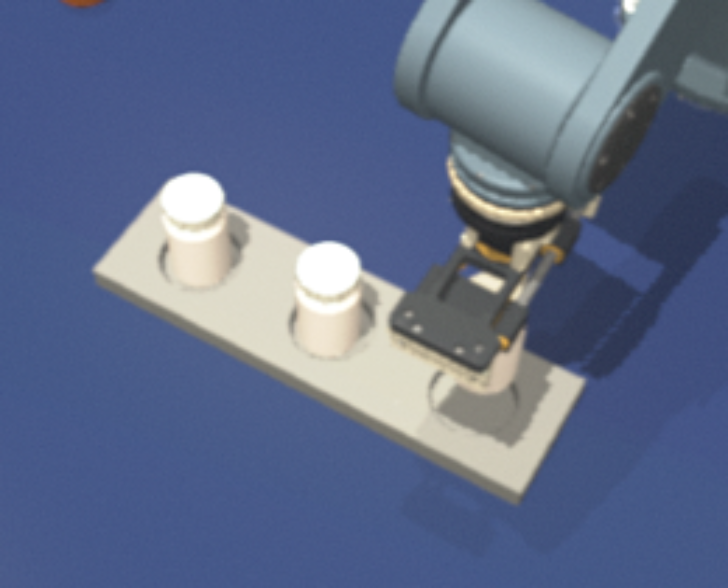

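The jar hangs clear of the tray, about 1.9 N (sd 0.5). I lower it back, release and rise.

apply_moves(
  jaw=[1, 1, 1, 1, 1, 1, 1, 0, 0, 0, 0, 0, 0, 0, 0, 0],
  offset=[
    [0, 0, -5],
    [0, 0, -20],
    [0, 0, -38],
    [0, 0, -50],
    [0, 0, -57],
    [0, 0, -60],
    [0, 0, -60],
    [0, 0, -60],
    [0, 0, -60],
    [0, 0, -60],
    [0, 0, -60],
    [0, 0, -50],
    [0, 0, -20],
    [0, 0, 20],
    [0, 0, 50],
    [0, 0, 55],
  ],
  angular=[
    [0, 0, 0],
    [0, 0, 0],
    [0, 0, 0],
    [0, 0, 0],
    [0, 0, 0],
    [0, 0, 0],
    [0, 0, 0],
    [0, 0, 0],
    [0, 0, 0],
    [0, 0, 0],
    [0, 0, 0],
    [0, 0, 0],
    [0, 0, 0],
    [0, 0, 0],
    [0, 0, 0],
    [0, 0, 0],
  ],
)

```text
t: 7.08
tool_pos: [501.2, 144.5, 160.9]
tcp_rot: [[0.004, 0.943, 0.333], [0.001, 0.333, -0.943], [-1.0, 0.004, 0.001]]
contact_force: [-0.5, 0.2, 0.0]
opening: 92.8
```

```bash
python3 heft.py relL
```

```text
F [-2.6300e-01 -1.4900e-01 -2.1000e-02 -6.3000e-02  6.1000e-02 -7.0000e-03
 -4.9130e+01 -2.6196e+01] sd [0.4  0.24 0.44 0.02 0.04 0.01 0.76 0.47]
7.275 [499.8 144.2 157.7] 93.08144232808002
```

View pics/relL.png

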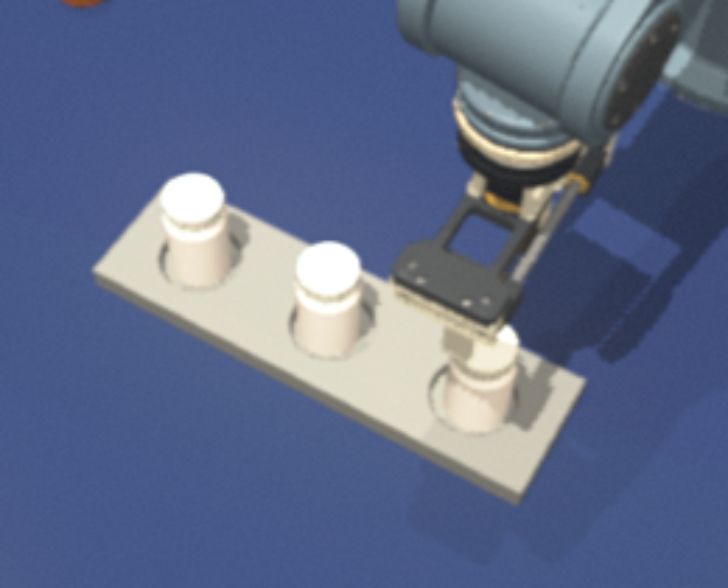

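The left jar is back standing in its well, and the empty reading is about 0 N. Next is the middle jar.

apply_moves(
  jaw=[0, 0, 0, 0, 0, 0, 0, 0, 0, 0, 0, 1, 1, 1, 1, 1, 1],
  offset=[
    [10, -28, 0],
    [22, -60, 0],
    [34, -92, 0],
    [43, -117, 0],
    [46.5, -126.5, 0],
    [46.5, -126.5, -25],
    [46.5, -126.5, -60],
    [46.5, -126.5, -90],
    [46.5, -126.5, -108],
    [46.5, -126.5, -115],
    [46.5, -126.5, -115],
    [46.5, -126.5, -115],
    [46.5, -126.5, -115],
    [46.5, -126.5, -115],
    [46.5, -126.5, -115],
    [46.5, -126.5, -115],
    [46.5, -126.5, -115],
  ],
  angular=[
    [0, 0, 0],
    [0, 0, 0],
    [0, 0, 0],
    [0, 0, 0],
    [0, 0, 0],
    [0, 0, 0],
    [0, 0, 0],
    [0, 0, 0],
    [0, 0, 0],
    [0, 0, 0],
    [0, 0, 0],
    [0, 0, 0],
    [0, 0, 0],
    [0, 0, 0],
    [0, 0, 0],
    [0, 0, 0],
    [0, 0, 0],
  ],
)

```text
t: 9.45
tool_pos: [546.9, 17.8, 43.7]
tcp_rot: [[0.0, 0.943, 0.332], [0.0, 0.332, -0.943], [-1.0, 0.0, 0.0]]
contact_force: [-0.2, -0.5, 1.0]
opening: 51.4
```

```bash
python3 heft.py gripM
```

```text
F [-9.3700e-01 -2.6400e-01  2.0550e+00 -1.0100e-01  1.2100e-01 -4.1000e-02
 -5.3784e+01 -2.0393e+01] sd [0.57 0.24 0.63 0.01 0.03 0.04 0.12 0.03]
9.65 [546.8  17.8  43.7] 51.14338007256417
```

View pics/gripM.png

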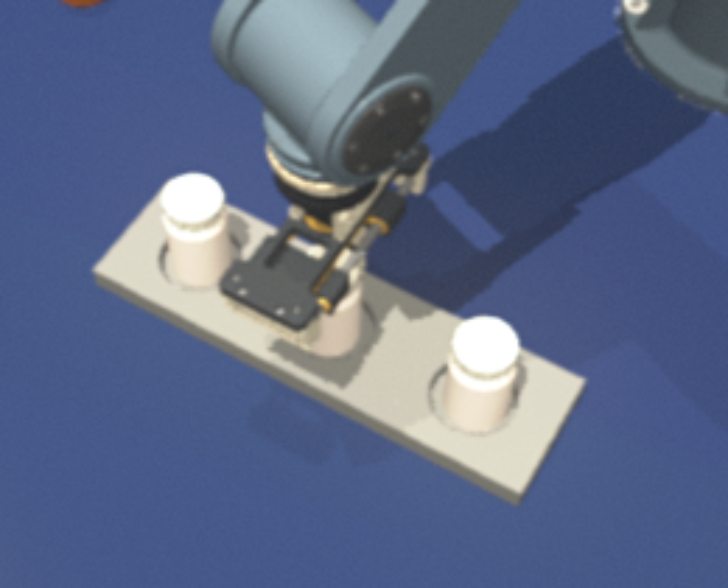

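The middle jar is gripped at 51 mm. Lift and heft.

apply_moves(
  jaw=[1, 1, 1, 1, 1, 1, 1, 1, 1, 1, 1, 1],
  offset=[
    [0, 0, 5],
    [0, 0, 17],
    [0, 0, 32],
    [0, 0, 47],
    [0, 0, 57],
    [0, 0, 60],
    [0, 0, 60],
    [0, 0, 60],
    [0, 0, 60],
    [0, 0, 60],
    [0, 0, 60],
    [0, 0, 60],
  ],
  angular=[
    [0, 0, 0],
    [0, 0, 0],
    [0, 0, 0],
    [0, 0, 0],
    [0, 0, 0],
    [0, 0, 0],
    [0, 0, 0],
    [0, 0, 0],
    [0, 0, 0],
    [0, 0, 0],
    [0, 0, 0],
    [0, 0, 0],
  ],
)

```text
t: 11.2
tool_pos: [546.8, 17.8, 103.6]
tcp_rot: [[-0.0, 0.943, 0.333], [0.0, 0.333, -0.943], [-1.0, -0.0, -0.0]]
contact_force: [-0.3, -0.2, -5.0]
opening: 51.5
```

```bash
python3 heft.py heftM
```

```text
F [-1.5700e-01 -1.3800e-01 -4.4140e+00 -7.5000e-02  2.7000e-02  1.9000e-02
 -5.4865e+01 -2.4835e+01] sd [0.25 0.48 0.56 0.02 0.06 0.02 0.01 0.  ]
11.4 [546.8  17.8 103.6] 51.454845663609895
```

View pics/heftM.png

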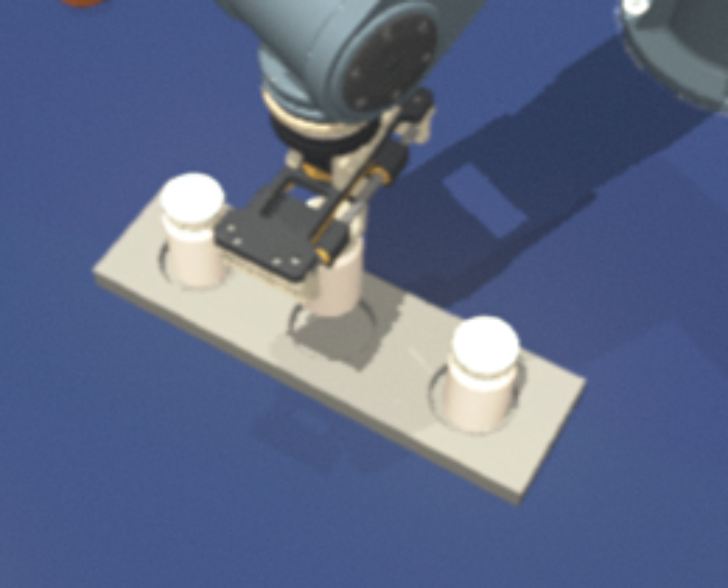

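The middle jar reads about 4.4 N against 1.9 N for the left, so it is probably the heaviest. The right one still has to be hefted in turn, so I put the middle one back.

apply_moves(
  jaw=[1, 1, 1, 1, 1, 1, 1, 0, 0, 0, 0, 0, 0, 0, 0, 0],
  offset=[
    [0, 0, -5],
    [0, 0, -20],
    [0, 0, -38],
    [0, 0, -50],
    [0, 0, -57],
    [0, 0, -60],
    [0, 0, -60],
    [0, 0, -60],
    [0, 0, -60],
    [0, 0, -60],
    [0, 0, -60],
    [0, 0, -50],
    [0, 0, -20],
    [0, 0, 20],
    [0, 0, 50],
    [0, 0, 55],
  ],
  angular=[
    [0, 0, 0],
    [0, 0, 0],
    [0, 0, 0],
    [0, 0, 0],
    [0, 0, 0],
    [0, 0, 0],
    [0, 0, 0],
    [0, 0, 0],
    [0, 0, 0],
    [0, 0, 0],
    [0, 0, 0],
    [0, 0, 0],
    [0, 0, 0],
    [0, 0, 0],
    [0, 0, 0],
    [0, 0, 0],
  ],
)

```text
t: 13.45
tool_pos: [547.8, 17.7, 160.9]
tcp_rot: [[0.004, 0.943, 0.333], [-0.0, 0.333, -0.943], [-1.0, 0.004, 0.002]]
contact_force: [-0.3, -0.8, -0.4]
opening: 93.1
```

```bash
python3 heft.py relM
```

```text
F [-3.6900e-01 -3.2200e-01  1.4000e-01 -4.3000e-02  4.4000e-02 -1.8000e-02
 -5.2209e+01 -2.6701e+01] sd [0.34 0.34 0.74 0.02 0.02 0.02 0.75 0.47]
13.65 [546.2  17.8 157.5] 93.13218961871507
```

View pics/relM.png

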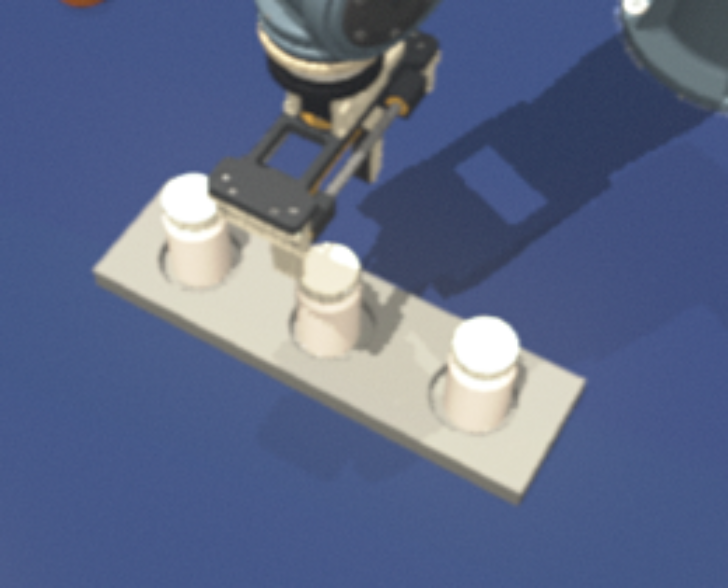

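The middle jar stands in its well again. Next is the right jar.

apply_moves(
  jaw=[0, 0, 0, 0, 0, 0, 0, 0, 0, 0, 0, 1, 1, 1, 1, 1, 1],
  offset=[
    [9, -28, 0],
    [19, -58, 0],
    [30, -89, 0],
    [38, -113, 0],
    [41, -122, 0],
    [41, -122, -25],
    [41, -122, -60],
    [41, -122, -90],
    [41, -122, -108],
    [41, -122, -115],
    [41, -122, -115],
    [41, -122, -115],
    [41, -122, -115],
    [41, -122, -115],
    [41, -122, -115],
    [41, -122, -115],
    [41, -122, -115],
  ],
  angular=[
    [0, 0, 0],
    [0, 0, 0],
    [0, 0, 0],
    [0, 0, 0],
    [0, 0, 0],
    [0, 0, 0],
    [0, 0, 0],
    [0, 0, 0],
    [0, 0, 0],
    [0, 0, 0],
    [0, 0, 0],
    [0, 0, 0],
    [0, 0, 0],
    [0, 0, 0],
    [0, 0, 0],
    [0, 0, 0],
    [0, 0, 0],
  ],
)

```text
t: 15.82
tool_pos: [587.8, -104.3, 43.7]
tcp_rot: [[-0.0, 0.943, 0.333], [-0.0, 0.333, -0.943], [-1.0, -0.0, 0.0]]
contact_force: [0.0, -0.5, 1.5]
opening: 51.1
```

```bash
python3 heft.py gripR
```

```text
F [-1.1020e+00  6.2000e-02  1.8570e+00 -6.5000e-02  2.4300e-01  6.0000e-03
 -5.8828e+01 -2.2319e+01] sd [0.68 0.53 0.5  0.02 0.03 0.02 0.13 0.  ]
16.025 [ 587.8 -104.2   43.7] 51.38301643755816
```

View pics/gripR.png

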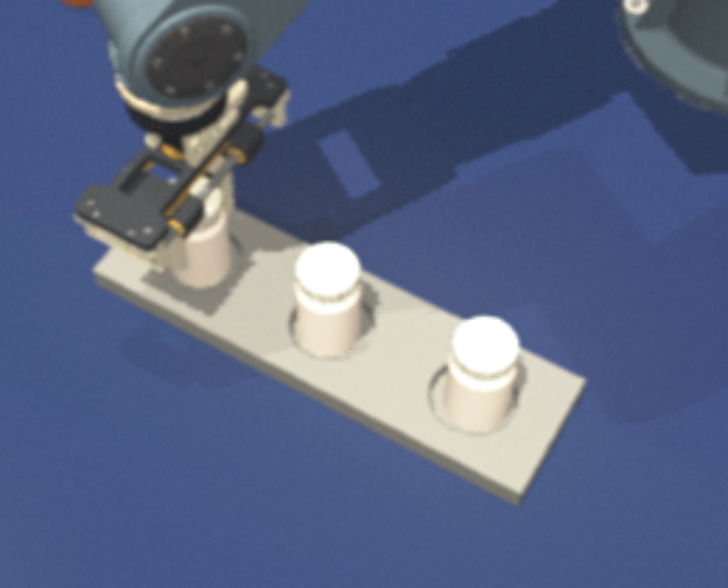

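The right jar is gripped, and the left and middle jars are standing. Lift and heft.

apply_moves(
  jaw=[1, 1, 1, 1, 1, 1, 1, 1, 1, 1, 1, 1],
  offset=[
    [0, 0, 5],
    [0, 0, 17],
    [0, 0, 32],
    [0, 0, 47],
    [0, 0, 57],
    [0, 0, 60],
    [0, 0, 60],
    [0, 0, 60],
    [0, 0, 60],
    [0, 0, 60],
    [0, 0, 60],
    [0, 0, 60],
  ],
  angular=[
    [0, 0, 0],
    [0, 0, 0],
    [0, 0, 0],
    [0, 0, 0],
    [0, 0, 0],
    [0, 0, 0],
    [0, 0, 0],
    [0, 0, 0],
    [0, 0, 0],
    [0, 0, 0],
    [0, 0, 0],
    [0, 0, 0],
  ],
)

```text
t: 17.58
tool_pos: [587.8, -104.2, 103.6]
tcp_rot: [[-0.0, 0.943, 0.333], [0.0, 0.333, -0.943], [-1.0, -0.0, -0.0]]
contact_force: [-0.4, 0.2, -1.2]
opening: 51.3
```

```bash
python3 heft.py heftR
```

```text
F [-3.4000e-02  1.7500e-01 -1.7800e+00 -5.7000e-02  3.4000e-02 -1.4000e-02
 -5.9002e+01 -2.5384e+01] sd [0.29 0.39 0.61 0.02 0.03 0.03 0.01 0.  ]
17.775 [ 587.8 -104.2  103.6] 51.2447835989343
```

View pics/heftR.png

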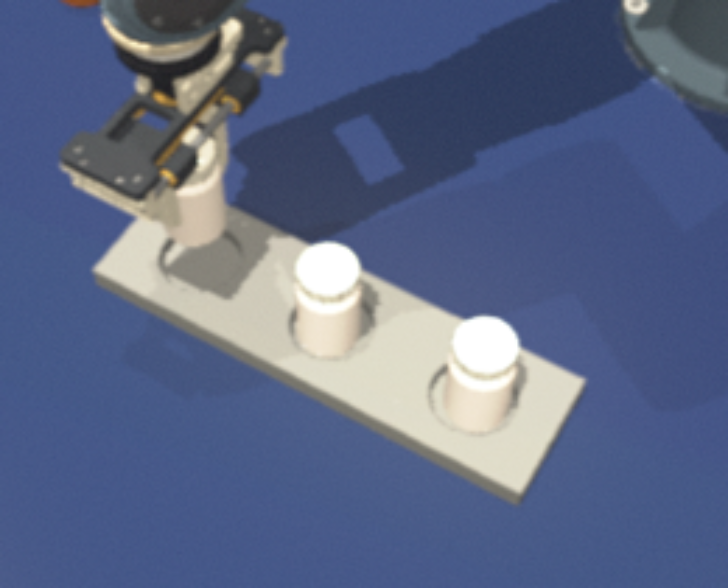

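The right jar reads about 1.8 N, so the middle one at 4.4 N is clearly the heaviest. I put the right one back.

apply_moves(
  jaw=[1, 1, 1, 1, 1, 1, 1, 0, 0, 0, 0, 0, 0, 0, 0, 0],
  offset=[
    [0, 0, -5],
    [0, 0, -20],
    [0, 0, -38],
    [0, 0, -50],
    [0, 0, -57],
    [0, 0, -60],
    [0, 0, -60],
    [0, 0, -60],
    [0, 0, -60],
    [0, 0, -60],
    [0, 0, -60],
    [0, 0, -50],
    [0, 0, -20],
    [0, 0, 20],
    [0, 0, 50],
    [0, 0, 55],
  ],
  angular=[
    [0, 0, 0],
    [0, 0, 0],
    [0, 0, 0],
    [0, 0, 0],
    [0, 0, 0],
    [0, 0, 0],
    [0, 0, 0],
    [0, 0, 0],
    [0, 0, 0],
    [0, 0, 0],
    [0, 0, 0],
    [0, 0, 0],
    [0, 0, 0],
    [0, 0, 0],
    [0, 0, 0],
    [0, 0, 0],
  ],
)

```text
t: 19.82
tool_pos: [588.8, -104.4, 161.1]
tcp_rot: [[0.004, 0.943, 0.333], [-0.001, 0.333, -0.943], [-1.0, 0.003, 0.002]]
contact_force: [-0.3, -0.0, -0.4]
opening: 92.9
```

apply_moves(
  jaw=[0, 0, 0, 0, 0, 0, 0, 0, 0, 0, 0, 1, 1, 1, 1, 1, 1],
  offset=[
    [-9, 28, 0],
    [-19, 58, 0],
    [-30, 89, 0],
    [-38, 113, 0],
    [-41, 122, 0],
    [-41, 122, -25],
    [-41, 122, -60],
    [-41, 122, -90],
    [-41, 122, -108],
    [-41, 122, -115],
    [-41, 122, -115],
    [-41, 122, -115],
    [-41, 122, -115],
    [-41, 122, -115],
    [-41, 122, -115],
    [-41, 122, -115],
    [-41, 122, -115],
  ],
  angular=[
    [0, 0, 0],
    [0, 0, 0],
    [0, 0, 0],
    [0, 0, 0],
    [0, 0, 0],
    [0, 0, 0],
    [0, 0, 0],
    [0, 0, 0],
    [0, 0, 0],
    [0, 0, 0],
    [0, 0, 0],
    [0, 0, 0],
    [0, 0, 0],
    [0, 0, 0],
    [0, 0, 0],
    [0, 0, 0],
    [0, 0, 0],
  ],
)

```text
t: 21.95
tool_pos: [547.0, 17.8, 43.7]
tcp_rot: [[0.0, 0.943, 0.333], [0.0, 0.333, -0.943], [-1.0, 0.0, 0.0]]
contact_force: [0.5, 0.9, 1.8]
opening: 51.2
```

```bash
python3 heft.py gripM2
```

```text
F [ 4.8500e-01  7.7900e-01  1.5000e+00 -3.0000e-03 -2.1000e-02  1.5000e-02
 -5.3944e+01 -1.9928e+01] sd [0.5  0.29 0.36 0.03 0.03 0.04 0.12 0.08]
22.15 [547.   17.8  43.7] 51.164361816916816
```

View pics/gripM2.png

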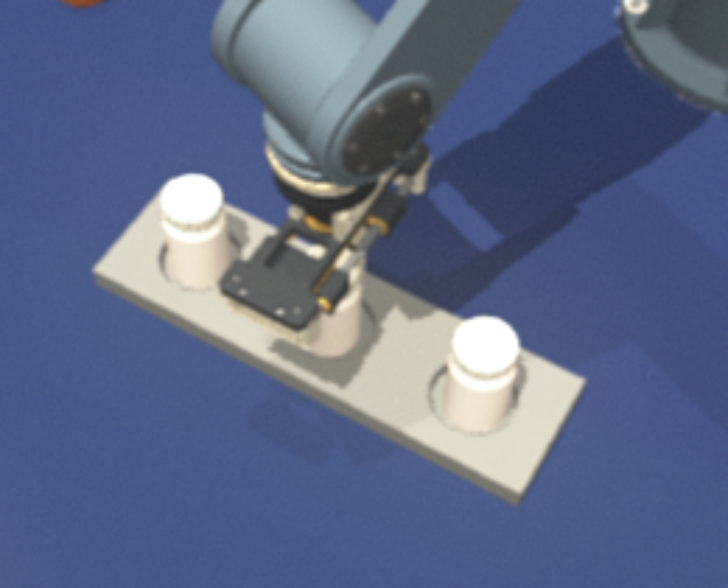

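The right and left jars stand in their wells and the middle one is gripped. I raise it 170 mm, which puts its underside at about 178 mm.

apply_moves(
  jaw=[1, 1, 1, 1, 1, 1, 1, 1, 1, 1, 1, 1, 1, 1, 1, 1, 1],
  offset=[
    [0, 0, 5],
    [0, 0, 17],
    [0, 0, 37],
    [0, 0, 60],
    [0, 0, 85],
    [0, 0, 110],
    [0, 0, 135],
    [0, 0, 153],
    [0, 0, 165],
    [0, 0, 170],
    [0, 0, 170],
    [0, 0, 170],
    [0, 0, 170],
    [0, 0, 170],
    [0, 0, 170],
    [0, 0, 170],
    [0, 0, 170],
  ],
  angular=[
    [0, 0, 0],
    [0, 0, 0],
    [0, 0, 0],
    [0, 0, 0],
    [0, 0, 0],
    [0, 0, 0],
    [0, 0, 0],
    [0, 0, 0],
    [0, 0, 0],
    [0, 0, 0],
    [0, 0, 0],
    [0, 0, 0],
    [0, 0, 0],
    [0, 0, 0],
    [0, 0, 0],
    [0, 0, 0],
    [0, 0, 0],
  ],
)

```text
t: 24.32
tool_pos: [546.8, 17.8, 213.7]
tcp_rot: [[0.0, 0.943, 0.333], [-0.0, 0.333, -0.943], [-1.0, 0.0, 0.0]]
contact_force: [0.3, -0.1, -4.7]
opening: 50.8
```

```bash
python3 heft.py final; python3 - <<'E'
from h import *
cv2.imwrite("pics/final_full.png",read_camera("scene")[:,:,::-1])
E
```

```text
F [-1.4100e-01 -8.1000e-02 -4.3810e+00 -6.5000e-02  4.9000e-02  1.0000e-02
 -5.1649e+01 -2.9808e+01] sd [0.57 0.3  0.44 0.01 0.03 0.01 0.01 0.  ]
24.525 [546.8  17.8 213.7] 51.34722680279551
```

View pics/final_full.png

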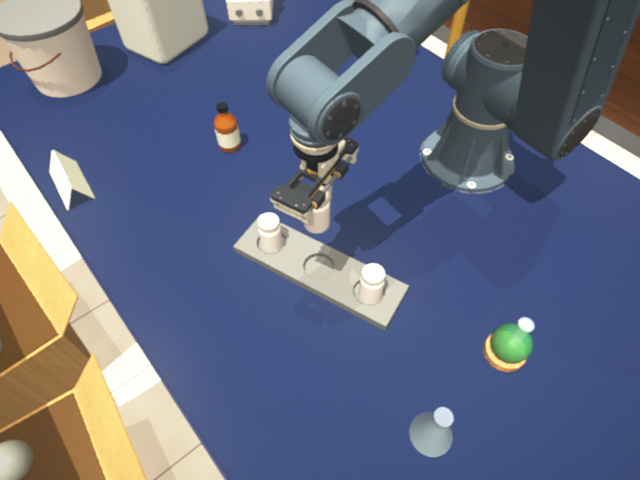

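View pics/final.png

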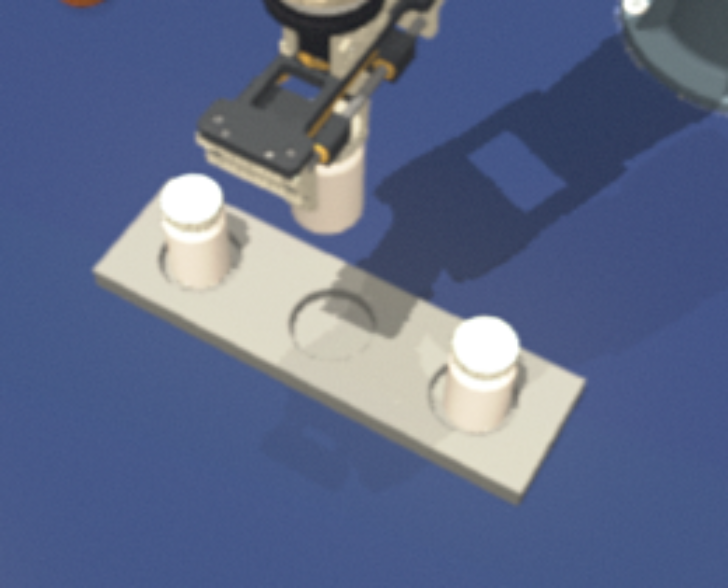

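The final views show the middle jar held upright above its empty well. The outer caps are at (268,220) and (373,272), unchanged from the start, and the bystanders are untouched. I hand in.

```bash
python3 -c "
from cell import *
print(job_done())"
```

```text
the job is handed in; nothing more can be done
None
```

The middle jar is the heaviest, and I handed in the job (at about 25 s) while holding it upright and still over its own well. No verdict came back.

- **Weights:** I lifted each jar 60 mm in turn. The left read about 1.9 N, the middle about 4.4 N and the right about 1.8 N, with about 0.5 N of reading noise. Held at the end, the middle jar again read about 4.4 N.
- **Held jar:** Going by the lift, its underside is about 178 mm above the table. The gripper opening is 51.3 mm.
- **Other jars and glassware:** The last pictures show the left and right jars standing in their wells, with their caps at the same pixels as at the start. The bottle and both flasks look unmoved.
- **Checks:** None failed. The only oddity was about 2 N of upward push while gripping the middle and right jars before lifting; it was gone once they were clear of the tray. I did not measure how hard the two outer jars now bear on the tray.

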